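# Shut the bead chest

### The arm

A 6-joint arm with a two-finger parallel gripper is mounted at the origin on the work surface. World frame = base frame: x ahead of the robot, y to its left, z up, the work surface at z = 0. Lengths are in m, angles in rad, forces in N, time in s.
With the tool pointing down it reaches from about 0.35 to 0.975 m from the base axis. Payload 4.9 kg.
Tool frame: the origin (TCP) lies between the finger pads; the fingertips stand 14 mm ahead of it and the grasp point (between the pads) lies 5 mm behind it (manip.tcp_to_tips is the distance from the TCP to the fingertips, in m); z points along the fingers, y is the line along which they close (so a half turn about z gives the same grasp; the last joint's range is limited). The gripper opens to 85 mm and grips with 20 to 120 N. Pads are 22 mm wide; open, the fingers measure 114 mm over their backs; the gripper's body (76 mm by 85 mm) begins 54 mm behind the grasp point. The pads swing forward as they close: fully open they stand 13 mm farther back than shut.
Start: joints at [-1.326, 0.053, 1.613, -0, 1.476, -0.119], TCP at [0.222, -0.584, 0.245] pointing down, gripper open.
Joint ranges: [-3.01, 3.01], [-1.01, 2.22], [0.06, 2.58], [-1.02, 4.17], [0.09, 2.62], [-3.14, 3.14]. Speed limits (rad/s): [2.57, 2.57, 3.14, 3.14, 3.14, 3.14].

### API

Orientations are given as a unit quaternion [w, x, y, z].
In Python, from plant import manip gives the robot as it stands.
- The arm moves only by the tool servo_tool, never from a script. Its argument "moves" is a list that holds one entry, the list of rows, each a list of 7 numbers: the shift along the tool's x, y, z in mm, then the turn, a rotation vector about the tool's x, y, z in degrees, then the finger opening in mm, from 0 to 85.4. In form: [[[x, y, z, ax, ay, az, fingers], ...]]. A call has 1 to 12 rows; each row shifts and turns the commanded pose from where the row before left it, along the tool's axes as they then stand; what a row does not reach is not made up. A row lasts 1/8 s, in which the tool goes at most 62.5 mm and 10.7 degrees, less where a joint would pass 70% of its speed; a pose out of reach is approached as far as the arm can. A call with a gripper value outside its range is refused whole. The fingers move at their own pace and stop on an object; the grip force is fixed at half the most. Time passes only in rows, so rows that do not move let the fingers close. It gives the time, the measured TCP pose, the force, the opening and the grip force at its end, in the units of the state.
- manip.state(): the state, without advancing time (a new reading comes with each control period).
- manip.grab_frame(name): name is "side" or "top"; returns a dict with "image" (384x512x3 uint8, blue, green, red), "mtx" (3x3 intrinsics, pixels), "eye" and "rotation" of the camera in the world. Camera axes: x right, y down, z forward; pixel columns grow to the right and rows downward; lengths in m; the calibration is good to about 2 mm. A picture is of the moment at which its call begins. There is no depth.
- manip.job_done(): hands the job in; it is judged then, once.
The state is a dict: "time": time; "joint_pos": joint angles; "joint_vel": joint speeds; "joint_efforts": joint torques, N m; "tool_pos": TCP position; "tool_rot": TCP orientation; "contact_force": force on the tool from outside, world axes, zero at the start; "ft_torque": the same for the moment, N m; "gripper_width": opening from 0.0 (shut) to 1.0 (fully open); "grasp_force": force on a finger pad.
Only numpy, scipy, OpenCV 4.12 (cv2) and the standard library are available. Lean on these libraries where they do the work, as an engineer would, in place of code of your own. Each camera call takes 0.05 s, during which the arm holds its last target. There are 200 camera calls.

### The job

Shut up the bead chest on the shop counter: push both of its drawers fully home with the fingertips, and swing its glass lid down onto the rim by pushing on the outside of the lid, also with the fingertips, until it lies flat shut. Do not slam the lid or the drawers, do not lean on the chest with the rest of the gripper or arm, do not pinch the lid or reach into the drawers, and leave the jar, the spool and the two little tins as they are.

Things in the scene. Friction and masses are not known exactly. Their poses are not given: they have to be found in the camera images.
- chest: the bead chest, a dark wooden counter-top box, 170 deep (its x) x 360 wide (its y), fixed to the counter; its rim is 110 above the counter. Origin: centre of its underside, on the counter. Its x axis points from the drawer side (near the robot) to the hinge side, y to the left as seen from the robot, z up. Top: an open tray 24 deep with bead compartments; below it two drawers side by side that open towards -x; hinged lid with a glass pane over the tray
- drawer_left (a joint): slide of the left drawer: 0 = fully home (its front flush with the chest's front face), grows (m) as the drawer comes out along the chest's -x; starts 0.02 to 0.055. Runs stiffly: 2 to 3 N of friction, stays where it is left, hard stop at 0
- drawer_left_front (a point): centre of the outer face of the left drawer's light wooden front, 160 wide (y) x 58 high, lower edge 20 and upper edge 78 above the counter, axes as the chest's. With the drawer home it lies in the chest frame at x -85, y +87, z 49. A brass half-round cup pull 56 wide, 18 high, standing 8 out of the face, sits in the middle, its centre 3 below this point; beyond 28 to either side the face is flat
- drawer_right (a joint): slide of the right drawer: 0 = fully home (its front flush with the chest's front face), grows (m) as the drawer comes out along the chest's -x; starts 0.02 to 0.055. Runs stiffly: 2 to 3 N of friction, stays where it is left, hard stop at 0
- drawer_right_front (a point): centre of the outer face of the right drawer's light wooden front, 160 wide (y) x 58 high, lower edge 20 and upper edge 78 above the counter, axes as the chest's. With the drawer home it lies in the chest frame at x -85, y -87, z 49. A brass half-round cup pull 56 wide, 18 high, standing 8 out of the face, sits in the middle, its centre 3 below this point; beyond 28 to either side the face is flat
- drawer_left_box: the plywood box of the left drawer behind its front: bead compartments, inner wall top 47 above the front's lower edge, open at the top; origin: middle of the lower edge of the drawer's outer face. Fingers stay out of it
- drawer_right_box: the plywood box of the right drawer behind its front: bead compartments, inner wall top 47 above the front's lower edge, open at the top; origin: middle of the lower edge of the drawer's outer face. Fingers stay out of it
- lid (a joint): hinge of the lid: 0 = shut, flat on the rim, grows (rad) as the free edge rises; starts 1.1 to 1.35, leaning a little towards the robot. Friction hinges hold it at any angle; it takes about 3 to 7 N at the free edge to move it, all the way down to 0, where it meets a hard stop
- lid_edge (a point): middle of the upper (outside) corner of the lid's free edge. The lid is 174 from hinge axis to free edge, 360 wide, 18 thick, its outer face 18 above the hinge axis when shut (128 above the counter). Along the free edge runs a dark wooden rail 30 wide; the rear rail is 26 and the side rails are 28 wide, and the glass between them lies 5 below the outer face. This frame turns with the lid: x from free edge to hinge, y along the edge, z out of the lid's outside
- lid_hinge (a point): middle of the hinge axis, which runs along the chest's y; at x +85, z 110 in the chest frame; this frame turns with the lid too
- lid_lining: the lighter wooden strip, 5 thick, on the underside (tray side) of the lid's frame; origin on the hinge axis. A finger touches it only when the lid is pinched or lifted
- bead_jar: loose amber glass bead jar with a black cap, 56 diameter, 70 high, standing beside the chest; origin: centre of its underside
- wire_spool: loose white spool of copper beading wire, 60 diameter, 46 high, standing on its flange on the other side of the chest; origin: centre of its underside
- tin_a: loose little tin with a red lid, 38 diameter, 18 high, in an end compartment of the chest's tray; origin: centre of its underside; it clears the shut lid
- tin_b: loose little tin with a blue lid, 38 diameter, 18 high, in the other end compartment of the tray; origin: centre of its underside; it clears the shut lid
Things that resemble listed ones, but are neither listed nor needed, are in the scene too. What is shaped like the tin_a but green or pink is not meant.

How it is judged:
At the end, for the whole second after the job is handed in: both drawers within 4 mm of fully home, the lid within 0.03 rad (5 mm at its free edge) of flat shut, and the jar, spool and tins upright, at rest and within 20 mm of where they began (value of joint each of drawer_left, drawer_right below 0.004 m and value of joint lid below 0.03 rad and distance of each of bead_jar, wire_spool, tin_a, tin_b from where it was at the start of the episode below 0.02 m and angle between each of bead_jar, wire_spool, tin_a, tin_b's own z axis and vertical below 0.3 rad and linear speed of each of bead_jar, wire_spool, tin_a, tin_b below 0.02 m/s); the robot touches nothing.
It fails at once if the lid (faster than 2.5 rad/s) or a drawer (faster than 0.4 m/s) is slammed (velocity of joint lid below -2.5 rad/s or velocity of joint any of drawer_left, drawer_right below -0.4 m/s).
It fails at once if the lid is pinched or lifted: a finger presses on its underside (contact force between the fingers and lid_lining above 1 N).
It fails at once if something other than the fingers (gripper body, wrist or arm) presses on the chest, its drawers or lid with over 5 N (contact force between the arm and chest above 5 N).
It fails at once if the fingers reach into a drawer and touch its box (contact force between the fingers and drawer_left_box above 1 N or contact force between the fingers and drawer_right_box above 1 N).
It fails at once if the jar, the spool or a tin is carried off, lifted or knocked over (moved 20 mm or tilted 0.3 rad) (distance of any of bead_jar, wire_spool, tin_a, tin_b from where it was at the start of the episode above 0.02 m or angle between any of bead_jar, wire_spool, tin_a, tin_b's own z axis and vertical above 0.3 rad).
It also fails if it takes over 53 s, if anything falls off the work surface, if the arm or the gripper's body presses on something with over 40 N, if the wrist force passes 120 N, or if a joint passes its speed limit or range.

## Working session

There is one attempt and no reset: what is moved stays moved. The work goes in short steps, Python scripts to look and compute and a tool call to move; the robot and the scene stay as the last step left them, time stands still between calls to the robot, and variables do not carry over. Pictures are saved under pics/ and viewed, at most 10 in all, crops included, and the job is handed in when it is done.

Besides the shell and the picture viewer there is one more tool, called after ">>>" by a JSON object that holds its "name" and its "arguments", one argument or row to a line. servo_tool: Moves the arm, as the interface text tells. Its arguments: {"type":"object","properties":{"moves":{"type":"array"}},"required":["moves"]}

```bash
mkdir -p pics; python3 - <<'E'
from plant import manip
import cv2,json,numpy as np
for n in ("side","top"):
    f=manip.grab_frame(n); cv2.imwrite(f"pics/{n}0.png",f["image"])
    print(n,np.array(f["mtx"]).round(2).tolist(),np.array(f["eye"]).round(4).tolist(),np.array(f["rotation"]).round(4).tolist())
s=manip.state();print(s)
E
```

```text
side [[443.23, 0.0, 244.1], [0.0, 443.23, 197.27], [0.0, 0.0, 1.0]] [0.5752, -0.6311, 0.8214] [-0.3705, 0.9254, -0.0752, 0.0252]
top [[359.14, 0.0, 262.07], [0.0, 359.14, 195.01], [0.0, 0.0, 1.0]] [0.5604, 0.0237, 0.9281] [0.0489, -0.6954, 0.7163, -0.0303]
{'time': 0.1, 'joint_pos': array([-1.32598168e+00,  5.32968712e-02,  1.61414331e+00, -9.34528440e-06,
        1.47598104e+00, -1.19001092e-01]), 'joint_vel': array([ 0.00083761, -0.00024062, -0.00492788,  0.00213623, -0.00227138,
       -0.00049986]), 'joint_efforts': array([ 6.40946673e-04, -3.94899523e+01, -3.71365035e+01, -5.68546955e-05,
        3.90487723e-03, -1.19419408e-06]), 'tool_pos': array([ 0.22227046, -0.58357689,  0.24419018]), 'tool_rot': array([-9.12181995e-04,  9.83499845e-01,  1.80906655e-01, -6.21187084e-05]), 'contact_force': array([-0.39304227, -0.17333226, -0.61561617]), 'ft_torque': array([ 0.01295261, -0.01490897,  0.0034157 ]), 'grasp_force': 0.0, 'gripper_width': 0.9999279747602826}
```

View pics/side0.png

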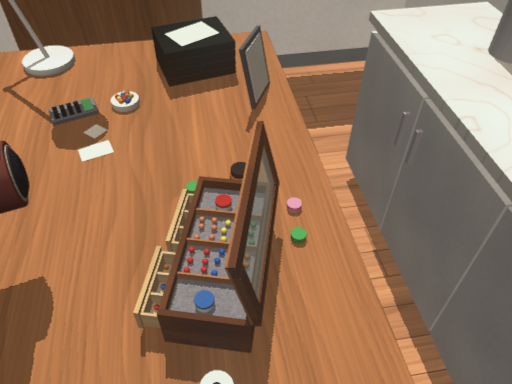

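View pics/top0.png

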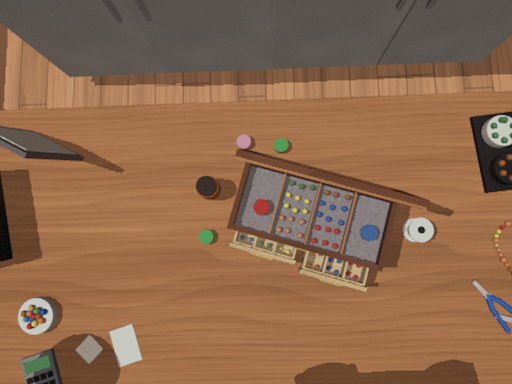

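The scene holds one chest (top image ≈(310,215)), with its lid up and its drawers facing image-down. Red tin is at (262,207), blue at (370,233), jar at (207,187) and spool at (420,230). Lookalikes: green tins at (281,146) and (207,237), a pink tin at (244,142), and a black box with paper in the side view at (195,50), which isn't a chest.

```bash
python3 - <<'E'
import cv2
a=cv2.imread("pics/top0.png")[135:305,190:450];cv2.imwrite("pics/topc.png",cv2.resize(a,None,fx=3,fy=3,interpolation=cv2.INTER_CUBIC))
a=cv2.imread("pics/side0.png")[120:360,120:310];cv2.imwrite("pics/sidec.png",cv2.resize(a,None,fx=2.5,fy=2.5,interpolation=cv2.INTER_CUBIC))
E
```

```text
(no output)
```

View pics/topc.png

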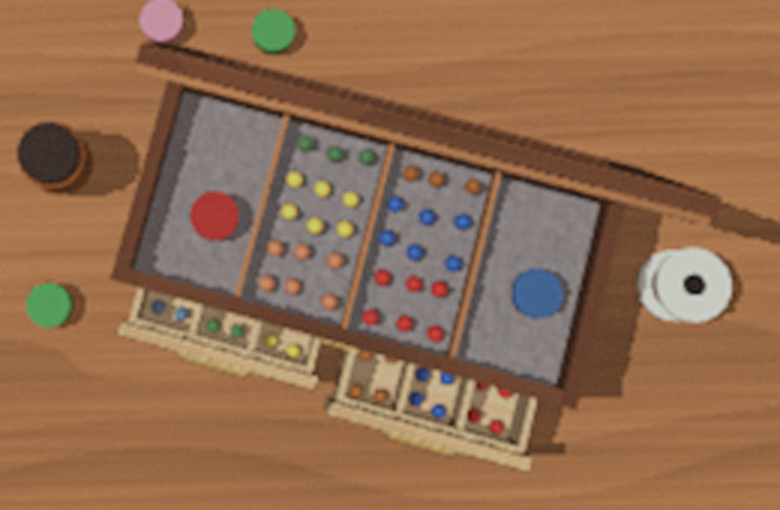

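View pics/sidec.png

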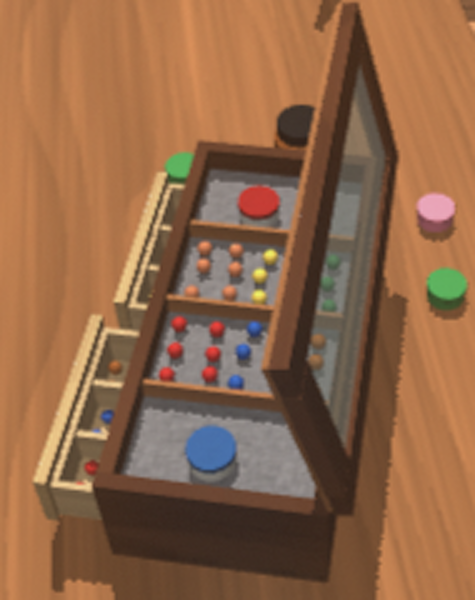

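```bash
cat > fit.py <<'E'
import numpy as np
from scipy.spatial.transform import Rotation as R
from scipy.optimize import least_squares
C={"side":([443.23,244.1,197.27],[0.5752,-0.6311,0.8214],[-0.3705,0.9254,-0.0752,0.0252]),
"top":([359.14,262.07,195.01],[0.5604,0.0237,0.9281],[0.0489,-0.6954,0.7163,-0.0303])}
def proj(c,P):
    k,e,q=C[c]; p=R.from_quat(np.roll(q,-1)).inv().apply(np.array(P)-e)
    return k[0]*p[0]/p[2]+k[1],k[0]*p[1]/p[2]+k[2]
def w(v,P): 
    c,s=np.cos(v[2]),np.sin(v[2]); return [v[0]+c*P[0]-s*P[1],v[1]+s*P[0]+c*P[1],P[2]]
def lid(v,a,n,y):
    t=v[5]; return w(v,[.085-a*np.cos(t)+n*np.sin(t),y,.11+a*np.sin(t)+n*np.cos(t)])
F=lambda x,y,z:(lambda v:w(v,[x,y,z]))
L=lambda a,n,y:(lambda v:lid(v,a,n,y))
D=lambda i,y:(lambda v:w(v,[-.085-v[i],y,.078]))
obs=[("top",113,277,F(-.085,.18,.11)),("top",577,402,F(-.085,-.18,.11)),
("top",120,330,D(3,.167)),("top",313,385,D(3,.007)),("top",330,408,D(4,-.007)),("top",528,467,D(4,-.167)),
("top",145,43,L(.174,.018,.18)),("top",718,193,L(.174,.018,-.18)),
("side",95,487,F(-.085,-.18,.11)),("side",200,143,F(-.085,.18,.11)),("side",112,550,F(-.085,-.18,0)),("side",328,578,F(.085,-.18,0)),
("side",162,173,D(3,.167)),("side",117,303,D(3,.007)),("side",97,318,D(4,-.007)),("side",38,483,D(4,-.167)),
("side",357,8,L(.174,.018,.18)),("side",345,5,L(.174,0,.18)),("side",297,360,L(.174,.018,-.18)),("side",268,370,L(.174,0,-.18)),
("side",352,508,L(0,.018,-.18)),("side",397,157,L(0,.018,.18))]
def uv(o): 
    return ((o[1]-1)/3+190,(o[2]-1)/3+135) if o[0]=="top" else ((o[1]-.75)/2.5+120,(o[2]-.75)/2.5+120)
def res(v): return np.concatenate([np.subtract(proj(o[0],o[3](v)),uv(o)) for o in obs])
if __name__=="__main__":
    s=least_squares(res,[.55,-.1,-.25,.03,.04,1.2],loss="soft_l1")
    print(s.x.round(4)); 
    for o,r in zip(obs,res(s.x).reshape(-1,2).round(1)): print(o[:3],r)
    v=s.x; print("lid edge mid",np.round(lid(v,.174,.018,0),3),"hinge",np.round(lid(v,0,0,0),3))
    print("DL",np.round(w(v,[-.085-v[3],.087,.049]),3),"DR",np.round(w(v,[-.085-v[4],-.087,.049]),3))
E
python3 fit.py
```

```text
[ 0.6112 -0.0703 -0.2947  0.0368  0.0516  1.3439]
('top', 113, 277) [-0.7 -0. ]
('top', 577, 402) [0.1 1.1]
('top', 120, 330) [-0.3 -0.8]
('top', 313, 385) [ 1.3 -0.8]
('top', 330, 408) [-0.1 -0.6]
('top', 528, 467) [ 1.5 -1.4]
('top', 145, 43) [-1.2 -2.4]
('top', 718, 193) [ 1.9 -1.6]
('side', 95, 487) [-1.  -0.5]
('side', 200, 143) [-1.2 -1.7]
('side', 112, 550) [0.8 2.3]
('side', 328, 578) [0.6 2.2]
('side', 162, 173) [-1.2 -1.5]
('side', 117, 303) [-0.5 -0.5]
('side', 97, 318) [-1.1 -2. ]
('side', 38, 483) [-0.6  0.1]
('side', 357, 8) [ 1.  -3.9]
('side', 345, 5) [-2.8 -1.7]
('side', 297, 360) [-1.1  2.9]
('side', 268, 370) [-1.2 -0.8]
('side', 352, 508) [1.3 2.8]
('side', 397, 157) [ 0.4 -1.4]
lid edge mid [ 0.672 -0.089  0.284] hinge [ 0.693 -0.095  0.11 ]
DL [0.52  0.048 0.049] DR [ 0.455 -0.114  0.049]
```

>>> {"name": "servo_tool", "arguments": {
  "moves": [
    [[0,0,0,0,0,9.5,0],[0,0,0,0,0,9.5,0],[0,0,0,0,0,9.4,0],[0,0,0,0,0,9.4,0],[0,0,0,0,8.75,0,0],[0,0,0,0,8.75,0,0],[0,0,0,0,8.75,0,0],[0,0,0,0,8.75,0,0],[0,0,0,0,0,0,0]]
  ]
}}

```text
time: 1.23
tool_pos: [0.2207, -0.5829, 0.2427]
tool_rot: [0.043, 0.943, -0.143, 0.296]
contact_force: [-0.1, -0.9, -0.4]
gripper_width: 0.004
grasp_force: 0.0
```

```bash
cat > h.py <<'E'
import sys,numpy as np
from plant import manip
from scipy.spatial.transform import Rotation as R
V=[0.6112,-0.0703,-0.2947]
Rc=R.from_euler("z",V[2]); 
def st():
    s=manip.state(); return s,np.array(s["tool_pos"]),R.from_quat(np.roll(s["tool_rot"],-1))
def chest(p): return Rc.inv().apply(np.array(p)-[V[0],V[1],0])
def go(pts,tilt):
    "pts: TCP waypoints in chest frame (mm); tilt deg of fingers towards chest +x"
    s,p,r=st(); c=chest(p)*1000; print("t",s["time"],"tcp chest",c.round(1),"F",Rc.inv().apply(s["contact_force"]).round(1))
    T=Rc*R.from_euler("x",180,degrees=True)*R.from_euler("y",tilt,degrees=True)
    print("turn left (tool, deg)",(r.inv()*T).as_rotvec(degrees=True).round(1))
    for q in pts:
        print(q,"shift",T.inv().apply(Rc.apply(np.array(q)-c)).round(1)); c=np.array(q,float)
if __name__=="__main__": go(eval(sys.argv[1]),float(sys.argv[2]))
E
python3 h.py "[[-200,-39,170],[-200,-39,52],[-154,-39,52],[-105,-39,52]]" 35
```

```text
t 1.225 tcp chest [-224.8 -603.9  242.7] F [ 0.2 -0.9 -0.4]
turn left (tool, deg) [-0.1  0.2 -0.3]
[-200, -39, 170] shift [ -21.4 -564.9   73.7]
[-200, -39, 52] shift [-67.7  -0.   96.7]
[-154, -39, 52] shift [37.7  0.  26.4]
[-105, -39, 52] shift [40.1  0.  28.1]
```

>>> {"name": "servo_tool", "arguments": {
  "moves": [
    [[-2,-51,7,0,0,0,0],[-2,-51,7,0,0,0,0],[-2,-51,7,0,0,0,0],[-2,-51,7,0,0,0,0],[-2,-51,7,0,0,0,0],[-2,-51,7,0,0,0,0],[-2,-51,7,0,0,0,0],[-2,-51,7,0,0,0,0],[-2,-51,7,0,0,0,0],[-2,-51,7,0,0,0,0],[-1,-55,4,0,0,0,0],[0,0,0,0,0,0,0]]
  ]
}}

```text
time: 2.72
tool_pos: [0.4194, -0.0476, 0.1724]
tool_rot: [0.042, 0.945, -0.133, 0.295]
contact_force: [0.0, -0.1, -0.4]
gripper_width: 0.002
grasp_force: 0.0
```

```bash
python3 h.py "[[-200,-39,52],[-154,-39,52],[-105,-39,52]]" 35
```

```text
t 2.725 tcp chest [-190.1  -34.   172.4] F [ 0.1 -0.1 -0.4]
turn left (tool, deg) [-0.5  0.3  0.7]
[-200, -39, 52] shift [-77.2   5.   93. ]
[-154, -39, 52] shift [37.7  0.  26.4]
[-105, -39, 52] shift [40.1  0.  28.1]
```

>>> {"name": "servo_tool", "arguments": {
  "moves": [
    [[-19,1,23,0,0,0,0],[-19,1,23,0,0,0,0],[-19,1,23,0,0,0,0],[-20,2,24,0,0,0,0],[0,0,0,0,0,0,0],[9,0,6,0,0,0,0],[9,0,6,0,0,0,0],[9,0,6,0,0,0,0],[0,0,0,0,0,0,0]]
  ]
}}

```text
time: 3.85
tool_pos: [0.4609, -0.0677, 0.0591]
tool_rot: [0.045, 0.946, -0.142, 0.29]
contact_force: [-0.4, -0.1, 0.7]
gripper_width: 0.001
grasp_force: 0.0
```

```bash
python3 h.py "[[-154,-39,52],[-102,-39,52]]" 35
```

```text
t 3.85 tcp chest [-144.6  -41.1   59.1] F [-0.3 -0.2  0.7]
turn left (tool, deg) [ 0.3  0.9 -0.1]
[-154, -39, 52] shift [-11.8  -2.1   0.4]
[-102, -39, 52] shift [42.6  0.  29.8]
```

>>> {"name": "servo_tool", "arguments": {
  "moves": [
    [[5,0,4,0,0,0,0],[5,0,4,0,0,0,0],[5,0,4,0,0,0,0]]
  ]
}}

```text
time: 4.22
tool_pos: [0.4783, -0.0722, 0.0553]
tool_rot: [0.045, 0.946, -0.141, 0.288]
contact_force: [-2.4, 0.0, 1.9]
gripper_width: -0.001
grasp_force: 1.2
```

```bash
python3 h.py "[[-102,-39,55]]" 35
```

```text
t 4.225 tcp chest [-126.6  -40.4   55.3] F [-2.3 -0.7  1.9]
turn left (tool, deg) [ 0.2  1.1 -0.1]
[-102, -39, 55] shift [20.  -1.4 14.4]
```

Force of about 2–3 N shows the drawer is being pushed. I'll continue gently to the stop.

>>> {"name": "servo_tool", "arguments": {
  "moves": [
    [[5,0,3.5,0,0,0,0],[5,0,3.5,0,0,0,0],[4,0,3,0,0,0,0]]
  ]
}}

```text
time: 4.6
tool_pos: [0.4947, -0.0771, 0.0545]
tool_rot: [0.044, 0.946, -0.141, 0.288]
contact_force: [-3.0, -0.4, 1.4]
gripper_width: -0.005
grasp_force: 1.1
```

```bash
python3 h.py "[[-102,-39,55]]" 35
```

```text
t 4.6 tcp chest [-109.5  -40.4   54.5] F [-2.8 -1.3  1.4]
turn left (tool, deg) [ 0.2  1.1 -0.1]
[-102, -39, 55] shift [ 6.4 -1.4  3.9]
```

>>> {"name": "servo_tool", "arguments": {
  "moves": [
    [[3,0,2,0,0,0,0],[3,0,2,0,0,0,0],[2,0,1.5,0,0,0,0],[0,0,0,0,0,0,0]]
  ]
}}

```text
time: 5.1
tool_pos: [0.503, -0.0797, 0.0543]
tool_rot: [0.044, 0.946, -0.141, 0.287]
contact_force: [-13.6, 3.8, 11.8]
gripper_width: 0.004
grasp_force: 7.5
```

```bash
python3 h.py "[[-102,-39,55]]" 35
```

```text
t 5.1 tcp chest [-100.8  -40.4   54.3] F [-14.1  -0.3  11.8]
turn left (tool, deg) [ 0.2  1.2 -0. ]
[-102, -39, 55] shift [-0.6 -1.4 -1.2]
```

>>> {"name": "servo_tool", "arguments": {
  "moves": [
    [[-10,0,-7,0,0,0,0],[-20,0,-14,0,0,0,0],[-20,0,-14,0,0,0,0],[0,-20,0,0,0,0,0],[0,-20,0,0,0,0,0],[0,-20,0,0,0,0,0],[0,-20,0,0,0,0,0],[0,0,0,0,0,0,0]]
  ]
}}

```text
time: 6.1
tool_pos: [0.4691, 0.0155, 0.0555]
tool_rot: [0.044, 0.946, -0.14, 0.288]
contact_force: [-0.4, 0.6, -0.4]
gripper_width: -0.003
grasp_force: 0.0
```

```bash
python3 h.py "[[-140,39,54],[-102,39,54]]" 35
```

```text
t 6.1 tcp chest [-160.9   40.8   55.5] F [-0.5  0.5 -0.4]
turn left (tool, deg) [0.1 1.1 0.1]
[-140, 39, 54] shift [16.2  1.8 13.2]
[-102, 39, 54] shift [31.1  0.  21.8]
```

>>> {"name": "servo_tool", "arguments": {
  "moves": [
    [[8,1,6,0,0,0,0],[8,1,6,0,0,0,0],[5,0,3.5,0,0,0,0],[5,0,3.5,0,0,0,0],[5,0,3.5,0,0,0,0],[5,0,3.5,0,0,0,0]]
  ]
}}

```text
time: 6.85
tool_pos: [0.5107, -0.0007, 0.0537]
tool_rot: [0.045, 0.946, -0.142, 0.288]
contact_force: [-1.9, -0.6, 1.5]
gripper_width: 0.001
grasp_force: 1.2
```

```bash
python3 h.py "[[-101,39,54]]" 35
```

```text
t 6.85 tcp chest [-116.4   37.4   53.7] F [-1.7 -1.1  1.5]
turn left (tool, deg) [ 0.2  1.1 -0.1]
[-101, 39, 54] shift [12.8 -1.6  8.6]
```

>>> {"name": "servo_tool", "arguments": {
  "moves": [
    [[4,0,3,0,0,0,0],[4,0,3,0,0,0,0],[3,0,2,0,0,0,0],[2.5,0,1.5,0,0,0,0],[0,0,0,0,0,0,0]]
  ]
}}

```text
time: 7.48
tool_pos: [0.5259, -0.0052, 0.0533]
tool_rot: [0.045, 0.946, -0.142, 0.287]
contact_force: [-9.6, 0.5, 5.7]
gripper_width: -0.002
grasp_force: 4.4
```

```bash
python3 h.py "[[-101,39,54]]" 35
```

```text
t 7.475 tcp chest [-100.5   37.6   53.3] F [-9.4 -2.3  5.7]
turn left (tool, deg) [ 0.2  1.2 -0.1]
[-101, 39, 54] shift [ 0.  -1.4 -0.8]
```

>>> {"name": "servo_tool", "arguments": {
  "moves": [
    [[-10,0,-7,0,0,0,0],[-25,0,-17,0,0,0,0],[-25,0,-17,0,0,0,0],[28,0,-40,0,0,0,0],[28,0,-40,0,0,0,0],[28,0,-40,0,0,0,0],[28,0,-40,0,0,0,0],[28,0,-40,0,0,0,0],[28,0,-40,0,0,0,0],[28,0,-40,0,0,0,0],[0,0,0,0,0,0,0]]
  ]
}}

```text
time: 8.85
tool_pos: [0.4641, 0.0151, 0.4024]
tool_rot: [0.044, 0.945, -0.141, 0.293]
contact_force: [0.7, -0.6, -0.1]
gripper_width: 0.001
grasp_force: 0.0
```

>>> {"name": "servo_tool", "arguments": {
  "moves": [
    [[0,0,0,0,-9,0,0],[0,0,0,0,-9,0,0],[0,0,0,0,-9,0,0],[0,0,0,0,-9,0,0],[0,0,0,0,0,0,0]]
  ]
}}

```text
time: 9.48
tool_pos: [0.464, 0.0145, 0.3933]
tool_rot: [-0.001, 0.989, -0.149, -0.02]
contact_force: [0.1, -0.2, 0.4]
gripper_width: 0.001
grasp_force: 0.0
```

```bash
python3 h.py "[[125,0,380],[125,0,262],[95,0,262]]" 0
```

```text
t 9.475 tcp chest [-165.5   38.4  393.3] F [ 0.2 -0.2  0.4]
turn left (tool, deg) [ 0.2  2.3 -0.2]
[125, 0, 380] shift [290.5  38.4  13.3]
[125, 0, 262] shift [ -0.  -0. 118.]
[95, 0, 262] shift [-30.  -0.  -0.]
```

>>> {"name": "servo_tool", "arguments": {
  "moves": [
    [[40,5,0,0,0,0,0],[40,5,0,0,0,0,0],[40,5,0,0,0,0,0],[40,5,0,0,0,0,0],[40,5,0,0,0,0,0],[40,5,0,0,0,0,0],[40,5,0,0,0,0,0],[10,3,0,0,0,0,0],[0,0,0,0,0,0,0]]
  ]
}}

```text
time: 10.6
tool_pos: [0.7287, -0.1061, 0.3852]
tool_rot: [-0.001, 0.989, -0.148, -0.018]
contact_force: [-0.3, 0.3, 1.0]
gripper_width: 0.0
grasp_force: 0.0
```

```bash
python3 h.py "[[125,0,262],[95,0,262]]" 0; python3 - <<'E'
from plant import manip
import cv2
a=manip.grab_frame("side")["image"];cv2.imwrite("pics/s1.png",cv2.resize(a[60:384,100:400],None,fx=1.8,fy=1.8))
E
```

```text
t 10.6 tcp chest [ 1.228e+02 -1.000e-01  3.852e+02] F [-0.4  0.2  1. ]
turn left (tool, deg) [ 0.2  2.1 -0.2]
[125, 0, 262] shift [ 2.200e+00 -1.000e-01  1.232e+02]
[95, 0, 262] shift [-30.  -0.  -0.]
```

View pics/s1.png

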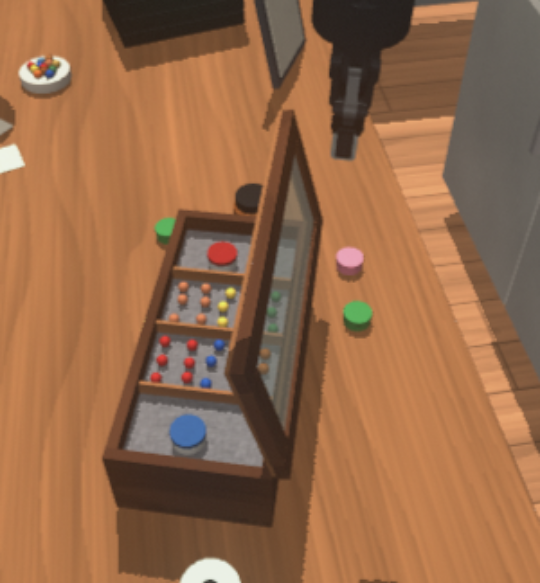

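The picture shows both drawers flush along the front. The lid is still up, and the shut fingertips (crop ≈(343,150)) are beyond its outside.

>>> {"name": "servo_tool", "arguments": {
  "moves": [
    [[0,0,20,0,0,0,0],[0,0,20,0,0,0,0],[0,0,20,0,0,0,0],[0,0,20,0,0,0,0],[0,0,20,0,0,0,0],[0,0,20,0,0,0,0],[-10,0,0,0,0,0,0],[-10,0,0,0,0,0,0],[-6,0,0,0,0,0,0],[0,0,0,0,0,0,0]]
  ]
}}

```text
time: 11.9
tool_pos: [0.7001, -0.0977, 0.268]
tool_rot: [-0.001, 0.989, -0.148, -0.017]
contact_force: [0.1, 0.0, 0.3]
gripper_width: 0.002
grasp_force: 0.0
```

```bash
python3 h.py "[[88,0,262]]" -2
```

```text
t 11.9 tcp chest [ 93.1  -0.4 268. ] F [0.1 0.1 0.3]
turn left (tool, deg) [ 0.1 -0.  -0.2]
[88, 0, 262] shift [-4.8 -0.4  6.1]
```

```bash
python3 - <<'E'
import numpy as np
def P(t):
    a=146+(1.34-t)/1.34*16
    return np.array([85-a*np.cos(t)+18*np.sin(t)+11,110+a*np.sin(t)+18*np.cos(t)+14])
ts=np.append(np.arange(1.34,0,-.1),0)
for a,b in zip(ts,ts[1:]): print(a.round(2),P(a).round(1),"half step:",((P(b)-P(a))/2).round(1))
print(P(0))
E
```

```text
1.34 [ 80.1 270.2] half step: [-7.5 -0.6]
1.24 [ 65.2 269.1] half step: [-7.4 -1.4]
1.14 [ 50.4 266.3] half step: [-7.3 -2.1]
1.04 [ 35.8 262.1] half step: [-7.1 -2.9]
0.94 [ 21.6 256.4] half step: [-6.8 -3.6]
0.84 [  8.  249.2] half step: [-6.5 -4.3]
0.74 [ -5.  240.6] half step: [-6. -5.]
0.64 [-17.1 230.6] half step: [-5.6 -5.6]
0.54 [-28.2 219.4] half step: [-5.  -6.2]
0.44 [-38.1 207. ] half step: [-4.4 -6.7]
0.34 [-46.9 193.6] half step: [-3.7 -7.2]
0.24 [-54.3 179.3] half step: [-3.  -7.6]
0.14 [-60.2 164.2] half step: [-2.2 -7.9]
0.04 [-64.7 148.4] half step: [-0.7 -3.2]
[-66. 142.]
```

>>> {"name": "servo_tool", "arguments": {
  "moves": [
    [[-5,0,0,0,0,0,0],[-5,0,0,0,0,0,0],[-5,0,0,0,0,0,0]]
  ]
}}

```text
time: 12.28
tool_pos: [0.6856, -0.0934, 0.2669]
tool_rot: [-0.001, 0.989, -0.148, -0.018]
contact_force: [4.7, -2.1, -1.5]
gripper_width: 0.0
grasp_force: 3.1
```

>>> {"name": "servo_tool", "arguments": {
  "moves": [
    [[-7,0,0,0,0,0,0],[-7,0,0.5,0,0,0,0],[-7,0,1,0,0,0,0],[-7,0,1.5,0,0,0,0],[-7,0,2,0,0,0,0],[-7,0,2,0,0,0,0]]
  ]
}}

```text
time: 13.02
tool_pos: [0.6465, -0.0815, 0.2619]
tool_rot: [-0.001, 0.989, -0.148, -0.016]
contact_force: [6.1, -1.2, -1.2]
gripper_width: -0.001
grasp_force: 2.3
```

```bash
python3 h.py "[[22,0,256.4],[-5,0,240.6]]" -2
```

```text
t 13.025 tcp chest [ 37.1  -0.5 261.9] F [ 6.2  0.7 -1.2]
turn left (tool, deg) [ 0.1 -0.2 -0.2]
[22, 0, 256.4] shift [-14.9  -0.5   6. ]
[-5, 0, 240.6] shift [-26.4  -0.   16.7]
```

>>> {"name": "servo_tool", "arguments": {
  "moves": [
    [[-7,0,3,0,0,0,0],[-7,0,3,0,0,0,0],[-7,0,3.5,0,0,0,0],[-7,0,3.5,0,0,0,0],[-6.5,0,4.3,0,0,0,0],[-6.5,0,4.3,0,0,0,0]]
  ]
}}

```text
time: 13.78
tool_pos: [0.6067, -0.0693, 0.2425]
tool_rot: [-0.001, 0.989, -0.148, -0.015]
contact_force: [4.7, -0.9, 0.9]
gripper_width: 0.001
grasp_force: 2.0
```

```bash
python3 h.py "[[-17.1,0,230.6],[-38.1,0,207]]" -2
```

```text
t 13.775 tcp chest [ -4.6  -0.4 242.5] F [4.8 0.5 0.9]
turn left (tool, deg) [ 0.1 -0.2 -0.2]
[-17.1, 0, 230.6] shift [-12.1  -0.4  12.3]
[-38.1, 0, 207] shift [-20.2  -0.   24.3]
```

>>> {"name": "servo_tool", "arguments": {
  "moves": [
    [[-6,0,6,0,0,0,0],[-6,0,6,0,0,0,0],[-5.4,0,6,0,0,0,0],[-5.4,0,6,0,0,0,0],[-4.7,0,6.3,0,0,0,0],[-4.7,0,6.3,0,0,0,0]]
  ]
}}

```text
time: 14.52
tool_pos: [0.5731, -0.059, 0.2056]
tool_rot: [-0.001, 0.989, -0.148, -0.018]
contact_force: [4.9, -1.2, 1.7]
gripper_width: -0.001
grasp_force: 1.7
```

```bash
python3 h.py "[[-54,0,179],[-64,0,150],[-66,0,142]]" -2
```

```text
t 14.525 tcp chest [-3.980e+01 -2.000e-01  2.056e+02] F [5.1 0.2 1.7]
turn left (tool, deg) [ 0.1  0.1 -0.2]
[-54, 0, 179] shift [-13.3  -0.2  27.1]
[-64, 0, 150] shift [-9.  -0.  29.3]
[-66, 0, 142] shift [-1.7 -0.   8.1]
```

```bash
python3 - <<'E'
from plant import manip
import cv2
a=manip.grab_frame("side")["image"];cv2.imwrite("pics/s2.png",cv2.resize(a[120:360,120:320],None,fx=2.5,fy=2.5,interpolation=cv2.INTER_CUBIC))
E
```

```text
(no output)
```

View pics/s2.png

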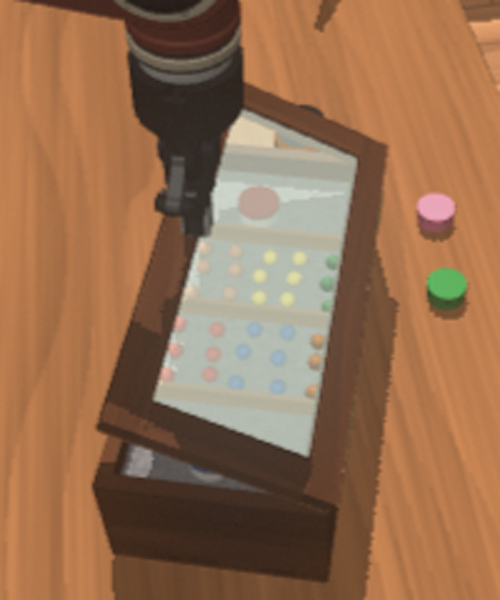

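The lid is about 0.4 rad from shut. The fingertip (crop ≈(200,230)) sits on the outside at the free-edge rail, so I'll continue down.

>>> {"name": "servo_tool", "arguments": {
  "moves": [
    [[-4,0,7,0,0,0,0],[-3.7,0,7,0,0,0,0],[-3.2,0,7,0,0,0,0],[-3,0,7,0,0,0,0],[-2.5,0,7,0,0,0,0],[-2.2,0,7,0,0,0,0]]
  ]
}}

```text
time: 15.32
tool_pos: [0.554, -0.0532, 0.1643]
tool_rot: [-0.001, 0.989, -0.148, -0.018]
contact_force: [3.3, -0.2, 3.0]
gripper_width: 0.002
grasp_force: 1.5
```

```bash
python3 h.py "[[-66,0,142]]" -2
```

```text
t 15.325 tcp chest [-59.7  -0.3 164.3] F [3.2 0.8 3. ]
turn left (tool, deg) [ 0.1  0.1 -0.2]
[-66, 0, 142] shift [-5.5 -0.3 22.5]
```

>>> {"name": "servo_tool", "arguments": {
  "moves": [
    [[-2,0,6,0,0,0,0],[-1.5,0,6,0,0,0,0],[-1,0,5,0,0,0,0],[-0.5,0,3,0,0,0,0],[0,0,0,0,0,0,0]]
  ]
}}

```text
time: 15.95
tool_pos: [0.548, -0.0515, 0.1443]
tool_rot: [-0.001, 0.989, -0.148, -0.019]
contact_force: [1.6, 0.5, 0.6]
gripper_width: -0.003
grasp_force: 0.7
```

```bash
python3 h.py "[[-66,0,142]]" -2
```

```text
t 15.95 tcp chest [-65.9  -0.4 144.3] F [1.3 1.  0.6]
turn left (tool, deg) [ 0.2  0.2 -0.2]
[-66, 0, 142] shift [ 0.  -0.4  2.3]
```

Now press until the stop gives a clear force.

>>> {"name": "servo_tool", "arguments": {
  "moves": [
    [[0,0,2,0,0,0,0],[0,0,2,0,0,0,0],[0,0,1,0,0,0,0],[0,0,0,0,0,0,0]]
  ]
}}

```text
time: 16.45
tool_pos: [0.5479, -0.0515, 0.142]
tool_rot: [-0.001, 0.989, -0.148, -0.019]
contact_force: [-6.6, 1.2, 13.0]
gripper_width: 0.001
grasp_force: 6.8
```

>>> {"name": "servo_tool", "arguments": {
  "moves": [
    [[0,0,-8,0,0,0,0],[0,0,-25,0,0,0,0],[0,0,-40,0,0,0,0],[0,0,-40,0,0,0,0],[0,0,-40,0,0,0,0],[-40,0,0,0,0,0,0],[-40,0,0,0,0,0,0],[-40,0,0,0,0,0,0],[-40,0,0,0,0,0,0],[0,0,0,0,0,0,0],[0,0,0,0,0,0,0]]
  ]
}}

```text
time: 17.82
tool_pos: [0.4012, -0.006, 0.2983]
tool_rot: [-0.001, 0.989, -0.148, -0.018]
contact_force: [-0.3, -0.1, 0.5]
gripper_width: -0.002
grasp_force: 0.0
```

```bash
python3 - <<'E'
from plant import manip
import cv2,numpy as np
from fit import proj,w
v=[0.6112,-0.0703,-0.2947]
o=[]
for n,(r,c) in {"side":((120,384),(100,330)),"top":((120,300),(180,450))}.items():
    a=manip.grab_frame(n)["image"].copy()
    for P in ([-.089,.18,.128],[-.089,-.18,.128],[-.085,.167,.078],[-.085,.007,.078],[-.085,-.007,.078],[-.085,-.167,.078]):
        p=proj(n,w(v,P)); print(n,np.round(p,1))
    k=590/(r[1]-r[0]) if n=="side" else 2.9
    cv2.imwrite(f"pics/end_{n}.png",cv2.resize(a[r[0]:r[1],c[0]:c[1]],None,fx=k,fy=k,interpolation=cv2.INTER_CUBIC)); print(n,k)
E
```

```text
side [196.1 169.4]
side [152.9 308.6]
side [198.5 188.8]
side [182.9 242.1]
side [181.4 247.4]
side [161.2 316.3]
side 2.234848484848485
top [225.1 228.5]
top [384.2 272.3]
top [233.6 228.7]
top [299.3 246.8]
top [305.1 248.4]
top [372.4 266.9]
top 2.9
```

View pics/end_side.png

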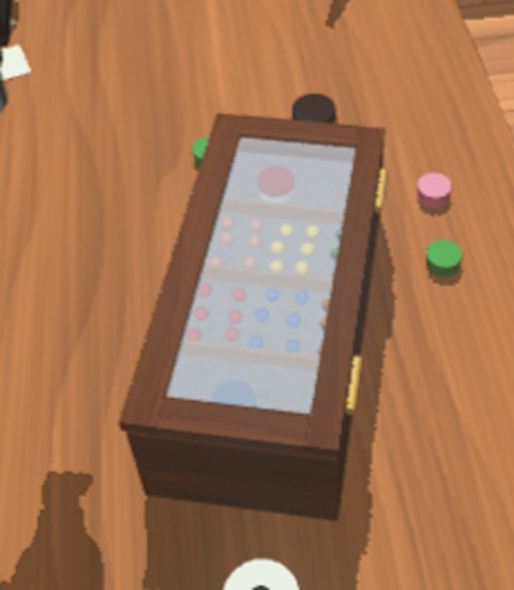

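View pics/end_top.png

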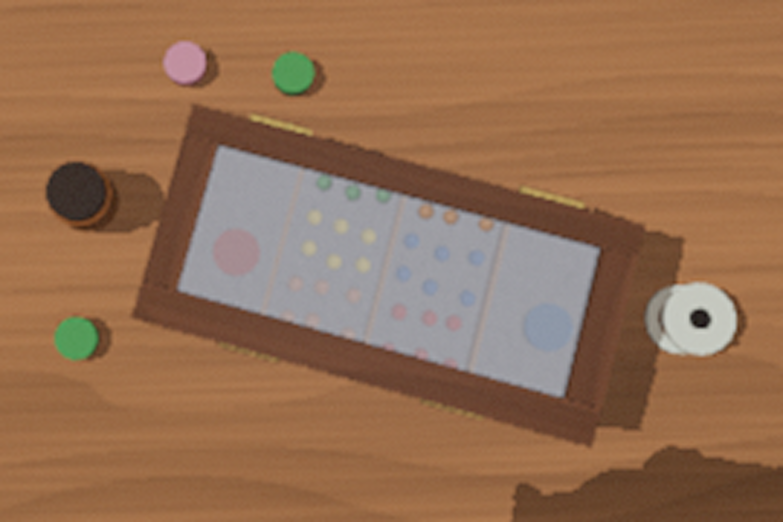

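The lid lies flat and the drawer fronts are hidden under its edge, with only the brass pulls showing at (245,350) and (450,408). The jar, spool and tins are where they were. Handing in.

```bash
python3 -c "
from plant import manip
print(manip.job_done())"
```

```text
the job is handed in; nothing more can be done
None
```

The bead chest is shut: I pushed both drawers to their stops and the lid flat onto the rim with the fingertips, left the jar, spool and tins in place, and handed the job in at about 18 s; the hand-in returned no verdict.

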